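# Free the lid stay with the forked tool and let the case fall shut

## Task

The lid of the specimen case is locked open by its stay arm. With the forked tool, not with the fingers, straddle the spring bar beside its collar and squeeze it sideways towards the lid until the stay arm drops off it; then push the lid past upright and let go so that it swings shut by its own weight, and lay the forked tool back on the cork board. Leave the tweezers, the open cream pot and the vial where they are.

Things in the scene. Friction and masses are not known exactly. Their poses are not given: they have to be found in the camera images.
- case: grey specimen case, fixed, 230 (x) x 190 (y) mm and 60 mm high. Origin: centre of its underside, 5 mm above the worktop (feet); x points from its front (robot side) to its rear, y to its left, z up. The lid covers its front left part; a fixed deck, its top at z = 60 mm, runs along its rear and right (-y) side. The lid's hinge line is parallel to y at x = +25 mm, z = 62 mm.
- case_lid: aluminium lid, 134 x 143 mm, 6 mm thick; origin on the hinge line, mid-width; free edge at x = -138 mm. x points from its free edge to the hinge, y to the case's left, z out of its outer face. Angle of its z from vertical: 0 shut, 1.57 upright, 1.85 rad open (start, on a stop). Closes towards the case's -x; 0.2 rad past upright it falls shut in under 1 s. Spring bar 75 mm from the hinge.
- spring_bar: steel spring bar on the lid's right side; moves with the lid. Origin on its axis at the lid's right edge; it runs along -y (to the right): collar, 26 mm diameter, outer face 32 mm from the origin, then bare neck, 10 mm diameter, ending at 54 mm. Pushing the collar along +y takes 2 N, rising to 5 N at the stop 16 mm in; the stay is free after about 10 mm. Springs back when let go.
- bar_neck (a point): on the axis of the spring bar, middle of the 14 mm long free neck between the collar's outer face (7 mm to +y of it) and the stay arm (7 mm to -y of it); the fork goes in here from above. About 0.13 m above the worktop when the lid is open. Moves with the bar.
- stay_eye (a point): centre of the square eye (14 mm opening, 24 mm outside) at the free end of the stay arm, a flat steel arm 152 mm long, 4 mm thick, pivoted on the case's right side, outside the deck. While the eye hangs on the spring bar it is 130 mm above the case's origin; once the bar is withdrawn the arm drops rearwards by its own weight and lies level, the eye 45 mm above the case's origin.
- fork_handle (a point): centre (half-way up) of the dark wooden handle of the forked tool: handle 90 mm long (x), 18 mm wide (y), 34 mm high (z); whole tool 151 mm long, 120 g. x points along the tool to its fork end. At the start it rests upright on the cork board, so the centre is 17 mm above the board; grip it from above across its 18 mm width.
- fork_tips (a point): point midway between the lower ends of the fork's two tines, 103 mm in x from the handle's centre and 17 mm below it, level with the handle's underside. The tines point down (-z): 34 mm long, 6 x 6 mm, with a 16 mm gap between them (across y). A crown joins them above; a thin shank at that height leads back to the handle.
- cork_board: rectangular cork board, fixed, 186 (x) x 205 (y) mm, 19 mm thick; origin at the centre of its underside.
- tweezers_black: black tweezers, 151 mm long, lying on the far part of the cork board.
- cream_pot: small white open pot, 46 mm wide, 41 mm high, standing behind the case at its left.
- vial_r: clear vial with white cap, 34 mm wide, 60 mm high, standing behind the cork board.

How it is judged:
By the outcome, as a careful person would: the job done as asked, in the order asked, and still so for the second after the job is handed in, with the robot touching nothing.
It also fails if it takes over 48 s, if anything falls off the work surface, if the arm or the gripper's body presses on something with over 40 N, if the wrist force passes 120 N, or if a joint passes its speed limit or range.

## Robot

A 6-joint arm with a two-finger parallel gripper is mounted at the origin on a cart in front of the work surface, level with it; the furniture and walls round the work are solid. World frame = base frame: x ahead of the robot, y to its left, z up, the work surface at z = 0. Lengths are in m, angles in degrees, forces in N, time in s.
With the tool pointing down it reaches from about 0.35 to 0.875 m from the base axis. Payload 4.2 kg.
Tool frame: the origin (TCP) lies on the front face of the gripper's body, between the roots of the fingers; the fingertips stand 70 mm ahead of it and the grasp point (between the pads) lies 51 mm ahead of it; z points along the fingers, y is the line along which they close (so a half turn about z gives the same grasp; the last joint's range is limited). The gripper opens to 87 mm and grips with 3 to 60 N. Pads are 19 mm wide; open, the fingers measure 117 mm over their backs; the gripper's body (75 mm by 190 mm) begins 51 mm behind the grasp point.
Start: joints at [-60.756, 22.042, 0.453, 0, -68.411, -14.817], TCP at [0.156, -0.605, 0.292] pointing down, gripper open.
Joint ranges: [-179.83, 179.83], [-69.29, 118.12], [-61.27, 80.66], [-181.25, 117.63], [-171.15, -9.14], [-177.46, 177.46]. Speed limits (degrees/s): [159.86, 159.86, 180, 180, 180, 180].

## Interface

Orientations are given as a 3x3 rotation matrix whose columns are the frame's x, y, z axes.
In Python, from station import r gives the robot as it stands.
- The arm moves only by the shell command python3 -m pendant 'ROWS' [OPENING]. ROWS is JSON, a list of rows, each a list of 2 entries, a list of its own where there are three numbers: the shift along the tool's x, y, z in mm, then the turn, a rotation vector about the tool's x, y, z in rad. A call has 1 to 10 rows; each row is the pose to reach, as a shift and turn from the pose commanded when the call began, along the tool's axes at that moment; what a row does not reach only later rows make up. A row lasts 1/10 s, in which the tool goes at most 50 mm and 8.59 degrees, less where a joint would pass 70% of its speed; a pose out of reach is approached as far as the arm can. A call with a gripper value outside its range is refused whole. OPENING is the opening, from 0 (shut) to 1 (fully open), set as the call begins (- or left out, the last holds). The fingers move at their own pace and stop on an object; the grip force is fixed at half the most. Time passes only in rows, so rows that repeat a pose let the fingers close. It gives the time, the measured TCP pose, the force, the opening and the grip force at its end, in the units of the state.
- r.sense(): the state, without advancing time (a new reading comes with each control period).
- r.capture(name): name is "scene" or "top" or "wrist"; returns a dict with "frame" (384x512x3 uint8, red, green, blue), "vertical_fov" (degrees; the focal length in pixels is half the picture's height over the tangent of half this angle, whatever the lens; pixels are square), "cx", "cy" (the principal point, pixels), "rvec" (rotation vector, rad) and "tvec" (3), from world to camera coordinates, as OpenCV has them. Camera axes: x right, y down, z forward; pixel columns grow to the right and rows downward; lengths in m; the calibration is good to about 2 mm. The wrist camera is an equidistant fisheye: a pixel r from the principal point sees the ray r / f radians off the axis. A picture is of the moment at which its call begins. There is no depth.
- r.finish_job(): hands the job in; it is judged then, once.
The state is a dict: "time_s": time; "joints": joint angles; "joint_velocities": joint speeds; "effort": joint torques, N m; "tcp_pos": TCP position; "ee_rot": TCP orientation; "wrist_force": force on the tool from outside, world axes, zero at the start; "moment": the same for the moment, N m; "gripper_width": opening from 0.0 (shut) to 1.0 (fully open); "gripper_force": force on a finger pad.
Only numpy, scipy, OpenCV 4.12 (cv2) and the standard library are available. Lean on these libraries where they do the work, as an engineer would, in place of code of your own. Each camera call takes 0.05 s, during which the arm holds its last target. There are 200 camera calls.

## Working session

There is one attempt and no reset: what is moved stays moved. The work goes in short steps, Python scripts to look and compute and a shell command to move; the robot and the scene stay as the last step left them, time stands still between calls to the robot, and variables do not carry over. Pictures are saved under pics/ and viewed, at most 10 in all, crops included, and the job is handed in when it is done.

```bash
mkdir -p pics; ls; cat > h.py <<'E'
import numpy as np, cv2
from station import r
def snap(n,f):
    c=r.capture(n); cv2.imwrite('pics/'+f,c['frame'][:,:,::-1]); np.save('pics/'+f+'.npy',{k:v for k,v in c.items() if k!='frame'},allow_pickle=True); return c
def load(f): return np.load('pics/'+f+'.npy',allow_pickle=True).item()
def ray(c,u,v,wrist=False):
    f=192/np.tan(np.radians(c['vertical_fov'])/2); R=cv2.Rodrigues(np.array(c['rvec'],float))[0]; t=np.array(c['tvec'],float).ravel()
    x,y=(u-c['cx'])/f,(v-c['cy'])/f
    if wrist:
        th=np.hypot(x,y); s=np.sin(th)/th if th>1e-9 else 1; d=np.array([x*s,y*s,np.cos(th)])
    else: d=np.array([x,y,1.])
    d=R.T@d; return -R.T@t, d/np.linalg.norm(d)
def atz(c,u,v,z,wrist=False):
    o,d=ray(c,u,v,wrist); return o+d*(z-o[2])/d[2]
def tri(*rs):
    A=sum(np.eye(3)-np.outer(d,d) for o,d in rs); b=sum((np.eye(3)-np.outer(d,d))@o for o,d in rs); return np.linalg.solve(A,b)
def proj(c,p,wrist=False):
    f=192/np.tan(np.radians(c['vertical_fov'])/2); R=cv2.Rodrigues(np.array(c['rvec'],float))[0]
    q=R@np.array(p)+np.array(c['tvec'],float).ravel()
    if wrist:
        rr=np.hypot(q[0],q[1]); th=np.arctan2(rr,q[2]); return c['cx']+f*th*q[0]/rr,c['cy']+f*th*q[1]/rr
    return c['cx']+f*q[0]/q[2],c['cy']+f*q[1]/q[2]
E
python3 - <<'E'
from h import *
a=snap('scene','s1.png');b=snap('top','t1.png')
for c in(a,b): print(c['vertical_fov'],ray(c,256,192))
im=np.hstack([a['frame'],b['frame']])[:,:,::-1]
s=r.sense();print(s['tcp_pos'],np.round(s['ee_rot'],3),s['gripper_width'],s['time_s'])
E
```

```text
pics
42.511042756618956 (array([0.06932718, 0.51623122, 0.95666045]), array([ 0.39392108, -0.53253748, -0.74915286]))
55.4333964697859 (array([ 0.47466485, -0.12014681,  0.97304642]), array([ 0.06277585,  0.01133725, -0.99796326]))
[ 0.15564846 -0.60490663  0.29129398] [[-0.969 -0.249 -0.001]
 [-0.249  0.968  0.002]
 [ 0.     0.002 -1.   ]] 1.0038364662584955 0.1
```

View pics/s1.png

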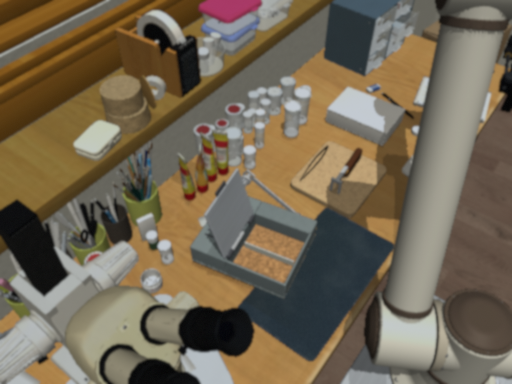

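View pics/t1.png

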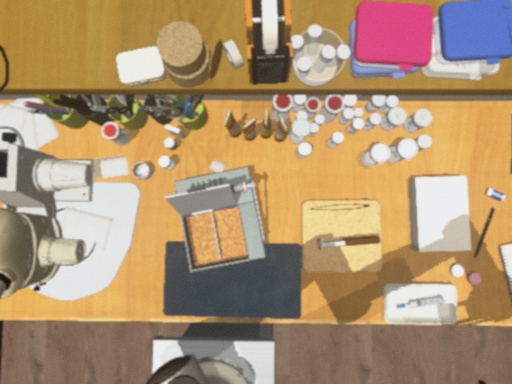

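```bash
python3 - <<'E'
import cv2
a=cv2.imread('pics/t1.png')[155:280,160:395]; cv2.imwrite('pics/t1c.png',cv2.resize(a,None,fx=3.4,fy=3.4,interpolation=3))
b=cv2.imread('pics/s1.png')[135:305,180:390]; cv2.imwrite('pics/s1c.png',cv2.resize(b,None,fx=3.5,fy=3.5,interpolation=3))
E
```

```text
(no output)
```

View pics/t1c.png

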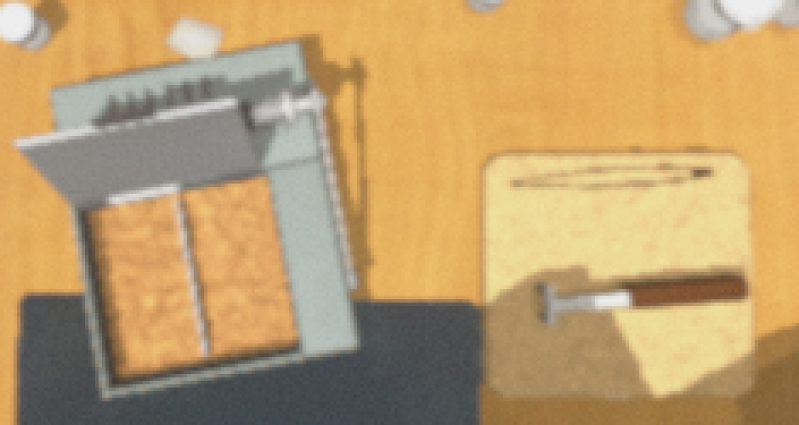

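View pics/s1c.png

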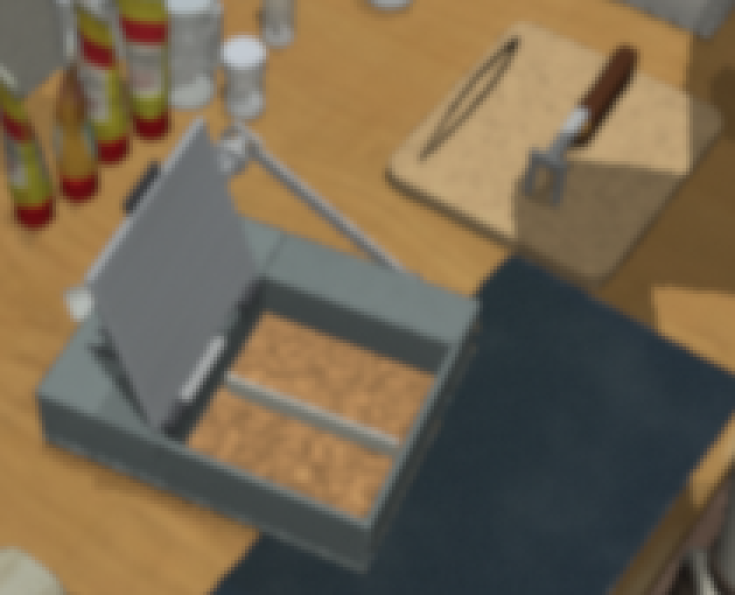

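```bash
python3 - <<'E'
from h import *
c=load('t1.png'); P=lambda u,v,z: atz(c,160+(u+.5)/3.4-.5,155+(v+.5)/3.4-.5,z)
k=[P(*q,.065) for q in((357,347),(104,397),(302,40),(52,92))]
print(np.round(k,4)); cen=sum(k)/4
dx=(k[2]+k[3]-k[0]-k[1]);yaw=np.arctan2(dx[1],dx[0]); dy=k[1]+k[3]-k[0]-k[2]; y2=np.arctan2(-dy[0],dy[1])
print('case',cen,np.degrees([yaw,y2]))
yaw=(yaw+y2)/2; R=np.array([[np.cos(yaw),-np.sin(yaw)],[np.sin(yaw),np.cos(yaw)]])
# bar axis z and x at lid 1.85
th=1.85; bx=.025-.075*np.cos(th); bz=.005+.062+.075*np.sin(th)
print('bar x,z (plane of hinge)',bx,bz)
for q in((247,110),(288,103),(318,100)):
    p=P(*q,.135); print('bar px in case frame',R.T@(p-cen)[:2],p)
a,b=P(630,298,.053),P(747,288,.053); d=a-b; print('handle',a,b,(a+b)/2,np.linalg.norm(d),np.degrees(np.arctan2(d[1],d[0])))
print('fork',P(540,290,.053),P(549,320,.053))
print('board',[P(*q,.019)[:2] for q in((484,153),(752,153),(484,396),(752,396))])
s=r.sense()
yt=np.degrees(np.arctan2(s['ee_rot'][1][0],s['ee_rot'][0][0]));print('tool x yaw',yt)
E
```

```text
[[ 0.3722 -0.1321  0.065 ]
 [ 0.3347  0.0511  0.065 ]
 [ 0.5958 -0.0906  0.065 ]
 [ 0.5565  0.0932  0.065 ]]
case [ 0.4647927 -0.019599   0.065    ] [10.64195283 11.82413536]
bar x,z (plane of hinge) 0.04566926851183847 0.1390956402231475
bar px in case frame [ 0.06531685 -0.05006084] [ 0.53861012 -0.0559771   0.135     ]
bar px in case frame [ 0.0647199  -0.07822237] [ 0.54351048 -0.08371543  0.135     ]
bar px in case frame [ 0.0628681  -0.09854936] [ 0.54565386 -0.10401374  0.135     ]
handle [ 0.40817891 -0.33216793  0.053     ] [ 0.41612879 -0.41755733  0.053     ] [ 0.41215385 -0.37486263  0.053     ] 0.0857586764402014 95.31899353706095
fork [ 0.41349999 -0.26639974  0.053     ] [ 0.39168211 -0.27289819  0.053     ]
board [array([ 0.51537096, -0.22936906]), array([ 0.51658256, -0.43371962]), array([ 0.33100021, -0.22917213]), array([ 0.33285011, -0.43121889])]
tool x yaw -165.58119045478938
```

```bash
cat >> h.py <<'E'
from scipy.spatial.transform import Rotation as Ro
def go(p,yaw_y=None):
    "shift mm / turn for TCP target p, tool pointing down, y axis at yaw_y deg"
    s=r.sense(); R=np.array(s['ee_rot']); a=np.radians(yaw_y)
    y=np.array([np.cos(a),np.sin(a),0]); z=np.array([0,0,-1.]); T=np.c_[np.cross(y,z),y,z]
    print('shift',np.round(R.T@(np.array(p)-s['tcp_pos'])*1000,1),'turn',np.round(Ro.from_matrix(R.T@T).as_rotvec(),4),'t',s['time_s'])
E
python3 -c "
from h import *
go([.412,-.374,.22],185.3)"
python3 -m pendant '[[[-30,16,7],[0,0,-0.14]],[[-61,32,14],[0,0,-0.28]],[[-92,48,21],[0,0,-0.42]],[[-122,64,28],[0,0,-0.56]],[[-153,80,35],[0,0,-0.7]],[[-183,96,42],[0,0,-0.84]],[[-214,112,49],[0,0,-0.98]],[[-244,128,56],[0,0,-1.12]],[[-275,144,63],[0,0,-1.26]],[[-305,160,70],[0,0,-1.4]]]' 1
python3 - <<'E'
from h import *
go([.412,-.374,.22],185.3)
c=snap('wrist','w1.png'); print(proj(c,[.412,-.374,.053],True),c['vertical_fov'])
E
```

```text
shift [-305.8  159.7   71.6] turn [ 1.6000e-03  1.3000e-03 -1.4116e+00] t 0.1
time_s: 1.1
tcp_pos: [0.412, -0.3731, 0.2216]
ee_rot: [[0.087, -0.996, -0.001], [-0.996, -0.087, 0.0], [-0.001, 0.001, -1.0]]
wrist_force: [-0.7, -0.5, -0.4]
gripper_width: 0.999
gripper_force: 0.0
shift [0.9 0.1 1.6] turn [ 0.0006  0.0005 -0.0057] t 1.1
(np.float64(257.77603513112484), np.float64(188.2876443398474)) 65.70646984690485
```

View pics/w1.png

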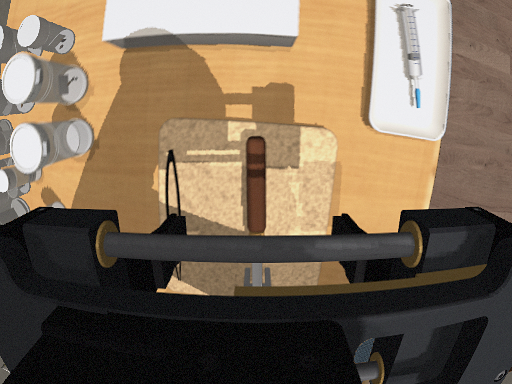

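```bash
python3 - <<'E'
from h import *
c=load('w1.png')
a=atz(c,257,234,.045,True);b=atz(c,256,137,.053,True);d=a-b
print(a,b,(a+b)/2,np.linalg.norm(d),np.degrees(np.arctan2(d[1],d[0])))
f=atz(c,258,277,.053,True);print('fork',f)
E
```

```text
[ 0.40864415 -0.32593211  0.045     ] [ 0.41754459 -0.42006723  0.053     ] [ 0.41309437 -0.37299967  0.049     ] 0.09489277885730596 95.4012392846858
fork [ 0.40384163 -0.2817641   0.053     ]
```

```bash

python3 -m pendant '[[[0,-1,20],[0,0,0]],[[0,-1,45],[0,0,0]],[[0,-1,70],[0,0,0]],[[0,-1,95],[0,0,0]],[[0,-1,112],[0,0,0]],[[0,-1,122],[0,0,0]],[[0,-1,127],[0,0,0]],[[0,-1,127],[0,0,0]]]' 1
python3 -m pendant '[[[0,0,0],[0,0,0]],[[0,0,0],[0,0,0]],[[0,0,0],[0,0,0]],[[0,0,0],[0,0,0]],[[0,0,0],[0,0,0]],[[0,0,0],[0,0,0]],[[0,0,0],[0,0,0]],[[0,0,0],[0,0,0]],[[0,0,0],[0,0,0]],[[0,0,0],[0,0,0]]]' 0
```

```text
time_s: 1.95
tcp_pos: [0.4122, -0.3743, 0.0949]
ee_rot: [[0.081, -0.997, -0.001], [-0.997, -0.081, 0.0], [-0.0, 0.001, -1.0]]
wrist_force: [-0.1, -1.2, 0.7]
gripper_width: 1.002
gripper_force: 0.0
time_s: 2.95
tcp_pos: [0.4123, -0.3743, 0.0952]
ee_rot: [[0.081, -0.997, 0.0], [-0.997, -0.081, -0.0], [0.0, -0.0, -1.0]]
wrist_force: [-0.0, -0.5, 0.3]
gripper_width: 0.201
gripper_force: 30.0
```

```bash

python3 -m pendant '[[[0,0,-8],[0,0,0]],[[0,0,-28],[0,0,0]],[[0,0,-55],[0,0,0]],[[0,0,-85],[0,0,0]],[[0,0,-115],[0,0,0]],[[0,0,-145],[0,0,0]],[[0,0,-175],[0,0,0]],[[0,0,-205],[0,0,0]],[[0,0,-230],[0,0,0]],[[0,0,-245],[0,0,0]]]'
python3 -c "
from h import *
go([.531,-.035,.34],191.2)"
```

```text
time_s: 3.95
tcp_pos: [0.4122, -0.3743, 0.3431]
ee_rot: [[0.081, -0.997, 0.003], [-0.997, -0.081, -0.002], [0.002, -0.003, -1.0]]
wrist_force: [0.0, 0.8, -1.9]
gripper_width: 0.201
gripper_force: 30.0
shift [-328.6 -145.9    2.9] turn [-0.0027 -0.0021 -0.1144] t 3.95
```

```bash

python3 -m pendant '[[[-15,-7,0],[0,0,-0.01]],[[-45,-20,0],[0,0,-0.02]],[[-82,-36,0],[0,0,-0.03]],[[-120,-53,0],[0,0,-0.04]],[[-160,-71,0],[0,0,-0.05]],[[-200,-89,0],[0,0,-0.06]],[[-240,-107,0],[0,0,-0.08]],[[-278,-123,1],[0,0,-0.1]],[[-308,-137,2],[0,0,-0.114]],[[-328,-146,2],[0,0,-0.114]]]'
python3 -m pendant '[[[0,0,0],[0,0,0]],[[0,0,0],[0,0,0]]]'
python3 - <<'E'
from h import *
c=snap('wrist','w2.png'); print(proj(c,[.543,-.094,.135],True))
cv2.imwrite('pics/w2c.png',cv2.resize(c['frame'][0:230,90:410,::-1],None,fx=2.5,fy=2.5,interpolation=2))
E
```

```text
time_s: 4.95
tcp_pos: [0.5312, -0.0333, 0.3382]
ee_rot: [[0.196, -0.981, -0.001], [-0.981, -0.196, 0.0], [-0.001, 0.001, -1.0]]
wrist_force: [0.7, -0.7, -1.0]
gripper_width: 0.21
gripper_force: 30.0
time_s: 5.15
tcp_pos: [0.5308, -0.0353, 0.3382]
ee_rot: [[0.195, -0.981, -0.001], [-0.981, -0.195, -0.0], [-0.0, 0.001, -1.0]]
wrist_force: [0.4, -0.0, -1.6]
gripper_width: 0.204
gripper_force: 30.0
(np.float64(257.13829113857156), np.float64(121.74202878898046))
```

View pics/w2c.png

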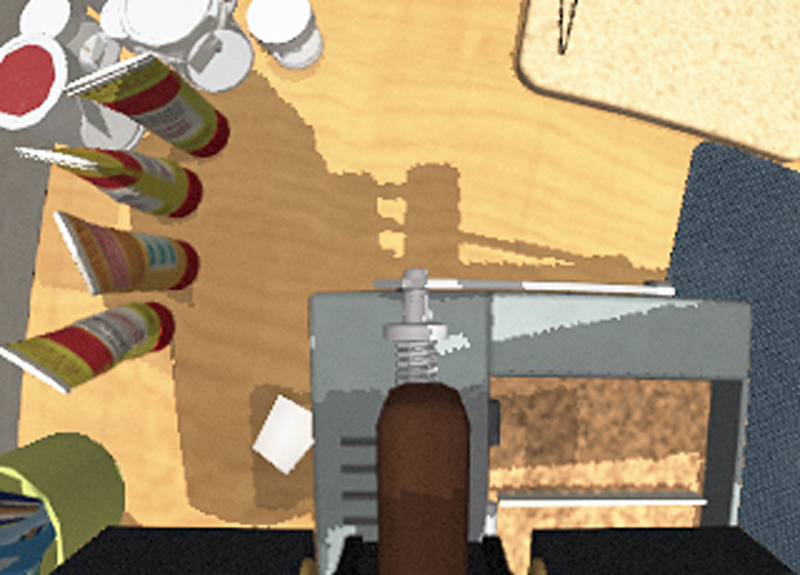

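```bash
python3 - <<'E'
from h import *
c=load('w2.png')
P=lambda u,v,z: atz(c,90+u/2.5,v/2.5,z,True)
s=r.sense();R=np.array(s['ee_rot'])
for q in((415,307,.136),(384,326,.136),(446,326,.136),(415,294,.136),(378,286,.136),(413,270,.136)): p=P(*q); print(q,p,'tool',R.T@(p-s['tcp_pos']))
print('deck edge R',P(312,296,.065),P(748,305,.065))
n=P(415,307,.136)
y=R[:,1];x=R[:,0]
print('case yaw check', np.degrees(np.arctan2(*(P(312,296,.065)-P(748,305,.065))[[1,0]])))
E
```

```text
(415, 307, 0.136) [ 0.5438951  -0.09277553  0.136     ] tool [ 0.05840579 -0.00204289  0.20227191]
(384, 326, 0.136) [ 0.554455   -0.08303313  0.136     ] tool [ 0.05089304 -0.01428971  0.20226314]
(446, 326, 0.136) [ 0.53043207 -0.08776917  0.136     ] tool [0.05088677 0.01019561 0.20228059]
(415, 294, 0.136) [ 0.54489489 -0.0978369   0.136     ] tool [ 0.06356495 -0.00204349  0.20227194]
(378, 286, 0.136) [ 0.55979183 -0.09820081  0.136     ] tool [ 0.06680714 -0.01658789  0.20226159]
(413, 270, 0.136) [ 0.54751102 -0.10702813  0.136     ] tool [ 0.07308884 -0.00282997  0.20227143]
deck edge R [ 0.59491572 -0.08697352  0.065     ] [ 0.37536777 -0.13116105  0.065     ]
case yaw check 11.3796584844068
```

```bash

python3 -m pendant '[[[10,0,0],[0,0,0]],[[35,-1,0],[0,0,0]],[[65,-2,0],[0,0,0]],[[95,-2,10],[0,0,0]],[[125,-2,30],[0,0,0]],[[148,-2,55],[0,0,0]],[[158,-2,75],[0,0,0]],[[162,-2,88],[0,0,0]],[[162,-2,96],[0,0,0]],[[162,-2,96],[0,0,0]]]'
python3 - <<'E'
from h import *
n=np.array([.5439,-.0928,.136])
s=r.sense();R=np.array(s['ee_rot']);t=s['tcp_pos']+R@[-.104,0,.076];print('tips',t, 'neck in tool rel tips',R.T@(n-t))
ims=[]
for k in('scene','top'):
    c=snap(k,k+'2.png'); u,v=proj(c,(n+t)/2); print(k,u,v,'tips',proj(c,t),'neck',proj(c,n)); u,v=int(u),int(v)
    ims.append(cv2.resize(c['frame'][v-30:v+30,u-28:u+28,::-1],None,fx=7,fy=7,interpolation=2)); print('crop origin',u-28,v-30)
cv2.imwrite('pics/h2.png',np.hstack(ims))
E
```

```text
time_s: 6.2
tcp_pos: [0.564, -0.1942, 0.2415]
ee_rot: [[0.193, -0.981, -0.002], [-0.981, -0.193, 0.0], [-0.001, 0.002, -1.0]]
wrist_force: [-0.2, 0.6, -1.1]
gripper_width: 0.206
gripper_force: 30.0
tips [ 0.5437819  -0.09213121  0.16556285] neck in tool rel tips [ 6.96446871e-04 -3.61436334e-05  2.95624254e-02]
scene 247.47905484444306 172.38453257364256 tips (np.float64(247.34907096328476), np.float64(167.9078520744371)) neck (np.float64(247.6064450299474), np.float64(176.7718854835241))
crop origin 219 142
top 247.92768719048453 184.24168361180534 tips (np.float64(247.55676071274596), np.float64(183.70737701620055)) neck (np.float64(248.28558567312587), np.float64(184.7572238369142))
crop origin 219 154
```

View pics/h2.png

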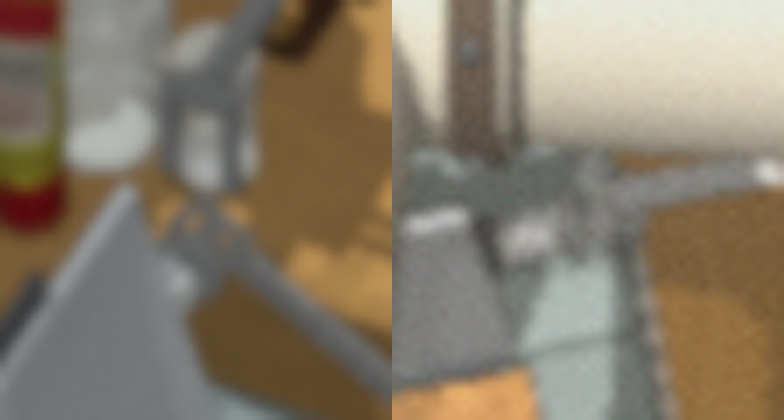

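```bash

python3 -m pendant '[[[0.5,0,5],[0,0,0]],[[0.5,0,10],[0,0,0]],[[0.5,0,15],[0,0,0]],[[0.5,0,20],[0,0,0]],[[0.5,0,24],[0,0,0]],[[0.5,0,27],[0,0,0]],[[0.5,0,30],[0,0,0]],[[0.5,0,32],[0,0,0]],[[0.5,0,32],[0,0,0]]]'

```

```text
time_s: 7.2
tcp_pos: [0.5646, -0.1945, 0.2099]
ee_rot: [[0.194, -0.981, -0.001], [-0.981, -0.194, 0.0], [-0.0, 0.0, -1.0]]
wrist_force: [0.3, 0.1, -0.6]
gripper_width: 0.201
gripper_force: 30.0
```

Tips are at about the bar axis with no contact force. Going on down to depth.

```bash

python3 -m pendant '[[[0,0,4],[0,0,0]],[[0,0,8],[0,0,0]],[[0,0,12],[0,0,0]],[[0,0,12],[0,0,0]],[[0,0,12],[0,0,0]]]'
python3 -m pendant '[[[-1,0,0],[0,0,0]],[[-2,0,0],[0,0,0]],[[-3,0,0],[0,0,0]],[[-4,0,0],[0,0,0]],[[-5,0,0],[0,0,0]],[[-6,0,0],[0,0,0]],[[-7,0,0],[0,0,0]],[[-8,0,0],[0,0,0]],[[-8,0,0],[0,0,0]]]'
python3 - <<'E'
from h import *
n=np.array([.5439,-.0928,.136])
ims=[]
for k in('scene','top'):
    c=snap(k,k+'3.png'); u,v=proj(c,n); u,v=int(u),int(v)
    ims.append(cv2.resize(c['frame'][v-30:v+30,u-28:u+28,::-1],None,fx=7,fy=7,interpolation=2)); print('crop origin',u-28,v-30)
cv2.imwrite('pics/h3.png',np.hstack(ims))
E
```

```text
time_s: 7.7
tcp_pos: [0.5647, -0.1946, 0.1981]
ee_rot: [[0.194, -0.981, -0.0], [-0.981, -0.194, -0.0], [0.0, 0.0, -1.0]]
wrist_force: [0.1, 0.3, -1.3]
gripper_width: 0.201
gripper_force: 30.0
time_s: 8.6
tcp_pos: [0.5632, -0.1869, 0.1984]
ee_rot: [[0.194, -0.981, 0.0], [-0.981, -0.194, -0.0], [0.0, -0.0, -1.0]]
wrist_force: [1.3, -2.4, -1.7]
gripper_width: 0.206
gripper_force: 30.0
crop origin 219 146
crop origin 220 154
```

```bash

python3 -m pendant '[[[-1.5,0,0],[0,0,0]],[[-3,0,0],[0,0,0]],[[-4.5,0,0],[0,0,0]],[[-6,0,0],[0,0,0]],[[-7,0,0],[0,0,0]],[[-8,0,0],[0,0,0]],[[-9,0,0],[0,0,0]],[[-9,0,0],[0,0,0]],[[-9,0,0],[0,0,0]]]'

```

```text
time_s: 9.6
tcp_pos: [0.5614, -0.1779, 0.1983]
ee_rot: [[0.194, -0.981, 0.0], [-0.981, -0.194, -0.0], [0.0, -0.0, -1.0]]
wrist_force: [1.0, -4.2, -2.1]
gripper_width: 0.208
gripper_force: 30.0
```

```bash

python3 -m pendant '[[[-1,0,0],[0,0,0]],[[-2,0,0],[0,0,0]],[[-3,0,0],[0,0,0]],[[-3,0,0],[0,0,0]],[[-3,0,0],[0,0,0]],[[-3,0,0],[0,0,0]],[[-3,0,0],[0,0,0]],[[-3,0,0],[0,0,0]]]'
python3 - <<'E'
from h import *
a=r.capture('scene')['frame'][125:245,195:335,::-1]
c=snap('wrist','w4.png')
b=c['frame'][0:240,60:460,::-1]
cv2.imwrite('pics/h4.png',np.hstack([cv2.resize(a,(350,300),interpolation=2),cv2.resize(b,(450,300))]))
E
```

```text
time_s: 10.4
tcp_pos: [0.5608, -0.1749, 0.1983]
ee_rot: [[0.194, -0.981, 0.0], [-0.981, -0.194, -0.0], [0.0, -0.0, -1.0]]
wrist_force: [1.6, -5.2, -1.3]
gripper_width: 0.207
gripper_force: 30.0
```

View pics/h4.png

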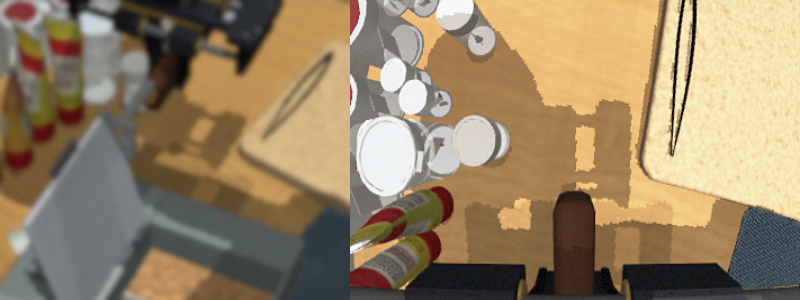

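```bash

python3 -m pendant '[[[4,0,0],[0,0,0]],[[8,0,0],[0,0,0]],[[12,0,0],[0,0,0]],[[16,0,0],[0,0,0]],[[18,0,0],[0,0,0]],[[18,0,-10],[0,0,0]],[[18,0,-25],[0,0,0]],[[18,0,-40],[0,0,0]],[[18,0,-46],[0,0,0]],[[18,0,-46],[0,0,0]]]'
python3 -m pendant '[[[0,-10,0],[0,0,0]],[[0,-24,0],[0,0,0]],[[0,-33,0],[0,0,0]],[[0,-33,0],[0,0,0]],[[0,-33,10],[0,0,0]],[[0,-33,22],[0,0,0]],[[0,-33,34],[0,0,0]],[[0,-33,42],[0,0,0]],[[0,-33,42],[0,0,0]]]'
python3 -m pendant '[[[0,5,0],[0,0,0]],[[0,11,0],[0,0,0]],[[0,17,0],[0,0,0]],[[0,22,0],[0,0,0]],[[0,27,0],[0,0,0]],[[0,32,0],[0,0,0]],[[0,32,0],[0,0,0]]]'
```

```text
time_s: 11.5
tcp_pos: [0.5646, -0.1923, 0.2456]
ee_rot: [[0.194, -0.981, 0.002], [-0.981, -0.194, 0.0], [0.0, -0.002, -1.0]]
wrist_force: [0.1, -0.0, -1.3]
gripper_width: 0.206
gripper_force: 30.0
time_s: 12.4
tcp_pos: [0.5956, -0.1861, 0.2001]
ee_rot: [[0.193, -0.981, -0.004], [-0.981, -0.193, 0.001], [-0.001, 0.004, -1.0]]
wrist_force: [0.6, 0.3, -1.7]
gripper_width: 0.202
gripper_force: 30.0
time_s: 13.1
tcp_pos: [0.5643, -0.1925, 0.2023]
ee_rot: [[0.194, -0.981, -0.001], [-0.981, -0.194, 0.0], [-0.0, 0.001, -1.0]]
wrist_force: [-0.2, -0.0, -2.1]
gripper_width: 0.203
gripper_force: 30.0
```

```bash

python3 -m pendant '[[[0,5,0],[0,0,0]],[[0,10,0],[0,0,0]],[[0,15,0],[0,0,0]],[[0,20,0],[0,0,0]],[[0,25,0],[0,0,0]],[[0,29,0],[0,0,0]],[[0,29,0],[0,0,0]],[[0,29,0],[0,0,0]],[[0,29,0],[0,0,0]],[[0,29,0],[0,0,0]]]'
python3 -m pendant '[[[0,0,0],[0,0,0]],[[0,0,0],[0,0,0]],[[0,0,-15],[0,0,0]],[[0,0,-35],[0,0,0]],[[0,0,-60],[0,0,0]],[[0,0,-90],[0,0,0]],[[0,0,-115],[0,0,0]],[[0,0,-130],[0,0,0]],[[0,0,-130],[0,0,0]]]'
python3 - <<'E'
from h import *
a=r.capture('scene')['frame'][105:305,145:395,::-1]
b=snap('top','t5.png')['frame'][135:295,140:410,::-1]
cv2.imwrite('pics/h5.png',np.hstack([cv2.resize(a,(390,312),interpolation=2),cv2.resize(b,(410,312),interpolation=2)]))
go([.412,-.374,.225],184.65)
E
```

```text
time_s: 14.1
tcp_pos: [0.537, -0.198, 0.2022]
ee_rot: [[0.194, -0.981, 0.0], [-0.981, -0.194, 0.0], [0.0, -0.0, -1.0]]
wrist_force: [0.3, 0.1, -2.1]
gripper_width: 0.206
gripper_force: 30.0
time_s: 15.0
tcp_pos: [0.5377, -0.1982, 0.335]
ee_rot: [[0.194, -0.981, 0.006], [-0.981, -0.194, -0.001], [0.002, -0.005, -1.0]]
wrist_force: [0.1, -1.0, -1.8]
gripper_width: 0.204
gripper_force: 30.0
shift [148.9 156.2 106.5] turn [0.0006 0.0009 0.1136] t 15.1
```

View pics/h5.png

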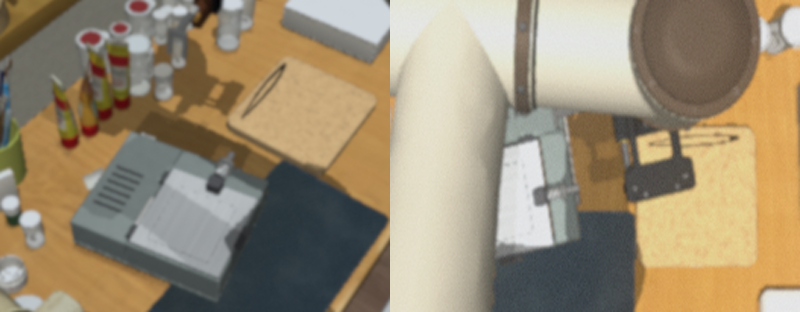

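```bash

python3 -m pendant '[[[6,6,0],[0,0,0.01]],[[20,20,5],[0,0,0.02]],[[40,42,20],[0,0,0.03]],[[62,65,38],[0,0,0.05]],[[85,89,56],[0,0,0.07]],[[107,112,74],[0,0,0.09]],[[127,133,90],[0,0,0.1]],[[141,148,101],[0,0,0.114]],[[149,156,106],[0,0,0.114]],[[149,156,106],[0,0,0.114]]]'
python3 -m pendant '[[[0,0,10],[0,0,0]],[[0,0,30],[0,0,0]],[[0,0,55],[0,0,0]],[[0,0,80],[0,0,0]],[[0,0,100],[0,0,0]],[[0,0,112],[0,0,0]],[[0,0,118],[0,0,0]],[[0,0,121],[0,0,0]],[[0,0,121],[0,0,0]],[[0,0,121],[0,0,0]]]'
```

```text
time_s: 16.1
tcp_pos: [0.4112, -0.3751, 0.2248]
ee_rot: [[0.079, -0.997, -0.003], [-0.997, -0.079, 0.001], [-0.002, 0.003, -1.0]]
wrist_force: [0.7, 0.2, -1.5]
gripper_width: 0.208
gripper_force: 30.0
time_s: 17.1
tcp_pos: [0.4132, -0.3747, 0.1061]
ee_rot: [[0.081, -0.997, 0.002], [-0.997, -0.081, -0.001], [0.001, -0.002, -1.0]]
wrist_force: [0.7, 0.4, -1.1]
gripper_width: 0.206
gripper_force: 30.0
```

```bash

python3 -m pendant '[[[0,0,2],[0,0,0]],[[0,0,4],[0,0,0]],[[0,0,6],[0,0,0]],[[0,0,8],[0,0,0]],[[0,0,9],[0,0,0]],[[0,0,10],[0,0,0]],[[0,0,10],[0,0,0]],[[0,0,10],[0,0,0]]]'
```

```text
time_s: 17.9
tcp_pos: [0.4127, -0.3744, 0.0953]
ee_rot: [[0.081, -0.997, 0.0], [-0.997, -0.081, -0.0], [0.0, -0.0, -1.0]]
wrist_force: [-0.9, 0.0, -2.0]
gripper_width: 0.204
gripper_force: 30.0
```

```bash

python3 -m pendant '[[[0,0,0.5],[0,0,0]],[[0,0,1],[0,0,0]],[[0,0,1],[0,0,0]],[[0,0,1],[0,0,0]]]'
python3 -m pendant '[[[0,0,0],[0,0,0]],[[0,0,0],[0,0,0]],[[0,0,0],[0,0,0]],[[0,0,0],[0,0,0]],[[0,0,0],[0,0,0]],[[0,0,0],[0,0,0]],[[0,0,0],[0,0,0]],[[0,0,0],[0,0,0]]]' 0.7
python3 -m pendant '[[[0,0,-5],[0,0,0]],[[0,0,-20],[0,0,0]],[[0,0,-45],[0,0,0]],[[0,0,-75],[0,0,0]],[[0,0,-110],[0,0,0]],[[0,0,-145],[0,0,0]],[[0,0,-170],[0,0,0]],[[0,0,-180],[0,0,0]],[[0,0,-180],[0,0,0]],[[0,0,-180],[0,0,0]]]'
python3 - <<'E'
from h import *
a=r.capture('scene')['frame'][105:305,125:395,::-1]
b=r.capture('wrist')['frame'][:,:,::-1]
cv2.imwrite('pics/h6.png',np.hstack([cv2.resize(a,(400,300),interpolation=2),cv2.resize(b,(400,300))]))
E
```

```text
time_s: 18.3
tcp_pos: [0.4127, -0.3744, 0.0952]
ee_rot: [[0.081, -0.997, 0.0], [-0.997, -0.081, -0.0], [0.0, -0.0, -1.0]]
wrist_force: [-1.6, 3.0, 5.6]
gripper_width: 0.203
gripper_force: 30.0
time_s: 19.1
tcp_pos: [0.4127, -0.3744, 0.0942]
ee_rot: [[0.081, -0.997, 0.0], [-0.997, -0.081, 0.0], [-0.0, -0.0, -1.0]]
wrist_force: [-0.4, 0.7, -0.2]
gripper_width: 0.697
gripper_force: 0.0
time_s: 20.1
tcp_pos: [0.412, -0.3739, 0.2728]
ee_rot: [[0.081, -0.997, -0.002], [-0.997, -0.081, 0.002], [-0.002, 0.002, -1.0]]
wrist_force: [0.2, -0.2, -0.5]
gripper_width: 0.694
gripper_force: 0.0
```

View pics/h6.png

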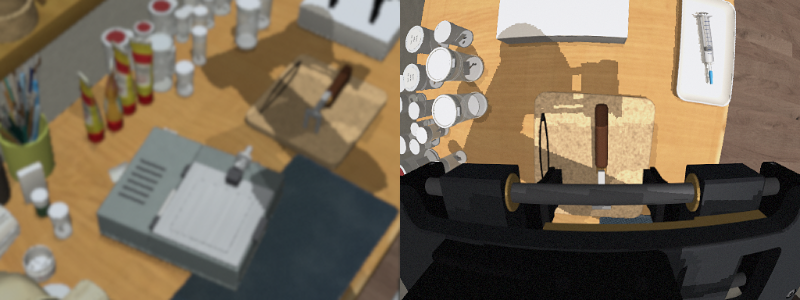

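The last pictures show the lid shut, the fork upright on the cork board, and the tweezers, pot and vial where they were.

```bash
python3 -c "
from station import r
print(r.finish_job())"
```

```text
the job is handed in; nothing more can be done
None
```

The job is handed in at about 20 s: the fork squeezed the spring bar until the stay arm dropped, the lid was pushed past upright and is shut, and the forked tool is back on the cork board with the tweezers, pot and vial apparently undisturbed.

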